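Lay out the sampling set: bottle tray and stacked slide boxes

ROBOT

A 6-joint arm with a two-finger parallel gripper is mounted at the origin on a cart in front of the work surface, level with it; the furniture and walls round the work are solid. World frame = base frame: x ahead of the robot, y to its left, z up, the work surface at z = 0. Lengths are in mm, angles in rad, forces in N, time in s.
With the tool pointing down it reaches from about 350 to 975 mm from the base axis. Payload 7.1 kg.
Tool frame: the origin (TCP) lies midway between the tips of the shut fingers; the grasp point (between the pads) lies 19 mm behind it (ctrl.grip_depth is the distance from the TCP to the grasp point, in mm); z points along the fingers, y is the line along which they close (so a half turn about z gives the same grasp; the last joint's range is limited). The gripper opens to 88 mm and grips with 3 to 60 N. Pads are 20 mm wide; open, the fingers measure 115 mm over their backs; the gripper's body (75 mm by 178 mm) begins 61 mm behind the grasp point.
Start: joints at [1.284, 0.423, 1.63, -0, 1.089, -0.019], TCP at [165.35, 602.714, 222.675] pointing down, gripper open.
Joint ranges: [-3, 3], [-0.9, 2.11], [0.09, 2.58], [-1.31, 4.45], [0.11, 2.69], [-2.54, 2.54]. Speed limits (rad/s): [2.39, 2.39, 3.01, 3.14, 3.14, 3.14].

INTERFACE

Orientations are given as a rotation vector (axis times angle).
In Python, from workcell import ctrl, cams gives the robot as it stands.
- The arm moves only by the tool move_arm, never from a script. Its argument "steps" is a list of rows, each a list of 3 entries, a list of its own where there are three numbers: the shift along the tool's x, y, z in units of 25 mm (1.0 is 25 mm), then the turn about the tool's z in units of 5 degrees (1.0 is 5 degrees), then the closure, from 0 (fully open) to 1 (shut). A call has 1 to 20 rows; each row shifts and turns the commanded pose from where the row before left it, along the tool's axes as they then stand; what a row does not reach is not made up. A row lasts 1/12 s, in which the tool goes at most 41.7 mm and 7.16 degrees, less where a joint would pass 70% of its speed; a pose out of reach is approached as far as the arm can. A call is refused whole if a number of a shift passes 1 or a number of a turn 1, either way. A call with a gripper value outside its range is refused whole. The fingers move at their own pace and stop on an object; the grip force is fixed at half the most. Time passes only in rows, so rows that do not move let the fingers close. It gives the time, the measured TCP pose, the force, the opening and the grip force at its end, in the units of the state.
- ctrl.get_obs(): the state, without advancing time (a new reading comes with each control period).
- cams.get_image(name): name is "scene" or "top" or "wrist"; returns a dict with "image" (400x640x3 uint8, red, green, blue), "camera_matrix" (3x3 intrinsics, pixels), "k1" (the pictures are not rectified: a ray, as slopes to the right and down, at radius r is drawn at 1 + k1 r^2 times it, then the intrinsics apply), "xyz" and "rotation" of the camera in the world; the wrist camera has in their place "mount" (4x4, takes a point from camera to tool coordinates, whose origin is the TCP and whose axes are the flange's). Camera axes: x right, y down, z forward; pixel columns grow to the right and rows downward; lengths in mm; the calibration is good to about 2 mm. A picture is of the moment at which its call begins: read the wrist's pose just before it. There is no depth.
- ctrl.close_job(): hands the job in; it is judged then, once.
Trained networks look in the newest picture that a camera, given by its name, has taken for a name from the list of things; names that differ only in an ending like _2 or _b are one class to them, and where a whole thing is asked for, a point or a joint stands for the part that bears it (a point fixed in the world has none). Each returns a list of dicts, best first, with "p" (0 to 1); they miss things now and then, are a little off and sometimes report something else, mostly with a low value. They report only what shows in the picture. A call takes as long as a camera call.
- cams.boxes_of(camera, thing): "rect" ([centre column, centre row, width, height] in pixels, round what is visible of it).
- cams.cut_out(camera, thing): "pixels" (400x640 bool, what is visible of it) and "rect" ([centre column, centre row, width, height] in pixels, round what is visible of it).
The state is a dict: "t": time; "qpos": joint angles; "qvel": joint speeds; "joint_torque": joint torques, N m; "ee_pos": TCP position; "orientation": TCP orientation; "ft_force": force on the tool from outside, world axes, zero at the start; "moment": the same for the moment, N m; "width": finger opening in mm; "grasp_force": force on a finger pad.
Only numpy, scipy, OpenCV 4.12 (cv2) and the standard library are available. Lean on these libraries where they do the work, as an engineer would, in place of code of your own. Each camera call takes 0.05 s, during which the arm holds its last target. There are 200 camera calls.

TASK

Lay out the set for the next sampling run. Stack the shallow blue slide box on the deep one so that its base locks over the lugs of the lid, and lay the spool of sealing tape flat in the middle of the shallow box's lid. In the three wells of the grey tray stand the tall amber bottle in the end well nearest the slide boxes, the short bottle in the middle well next to it, and the grease jar in the other end well; keep both bottles upright throughout.

Things in the scene. Friction and masses are not known exactly. Their poses are not given: they have to be found in the camera images.
- tray: Flat grey plastic tray fixed in the rear row, left or right of the deep slide box: 84 (its x) x 275 (its y) x 10 mm high, yaw within 0.2 rad. Origin: centre of its underside; x away from the robot, y along the row of wells to the robot's left, z up. Three equal round wells 66 mm across at y = -90, 0, +90 mm (x = 0), 6 mm deep: floor 4 mm above the origin.
- box_deep: Deep blue closed plastic slide box, fixed in the rear row beside the tray: 98 (its x) x 58 (its y) x 48 mm high to the lid's surface. On the lid four lugs: tapered studs 10 mm across at the foot, 7 at the top, 5 mm high, at x = +-38, y = +-18 mm. Black latch on one short side (-x), dark seam. Origin: centre of its underside, z up.
- box_shallow: Shallow blue closed slide box, loose, in the front row: plan, lid and lugs as the deep box, but 34 mm high without lugs. Underside recess 90 x 50 mm, 5.5 mm deep, fits over the lugs below (86 x 46 mm over all) either way round; home, its origin is 48 mm above the deep box's. Grip across the 58 mm (its y), smooth long sides. 140 g. Origin: centre of underside, z up.
- bottle_tall: Tall amber glass bottle with white screw cap, loose, upright, in the front row: body 52 mm across up to 101 mm, cap 33 mm across, 116 mm high, 0.1 kg. Origin: centre of its underside, z up.
- bottle_short: Short clear glass bottle with red screw cap, loose, upright, in the front row: body 34 mm across up to 60 mm, cap 22 mm across, 69 mm high, 0.09 kg. Origin: centre of its underside, z up.
- jar: Low white grease jar with blue screw lid, loose, upright, in the front row: 45 mm across, 36 mm high, 0.07 kg. Origin: centre of its underside, z up.
- spool: Spool of white sealing tape with a red top flange, loose, lying flat in the front row: 44 mm across its two 2 mm flanges (at bottom and top), 36 mm across the tape between them, 15 mm high; grip it round the flanges from above. Origin: centre of its underside, z up.

How it is judged:
By the outcome, as a careful person would: the job done as asked, in the order asked, and still so for the second after the job is handed in, with the robot touching nothing.
It also fails if it takes over 104 s, if anything falls off the work surface, if the arm or the gripper's body presses on something with over 40 N, if the wrist force passes 120 N, or if a joint passes its speed limit or range.

## Working session

There is one attempt and no reset: what is moved stays moved. The work goes in short steps, Python scripts to look and compute and a tool call to move; the robot and the scene stay as the last step left them, time stands still between calls to the robot, and variables do not carry over. Pictures are saved under pics/ and viewed, at most 14 in all, crops included, and the job is handed in when it is done.

Besides the shell and the picture viewer there is one more tool, called after "Call:" as a command line: name --argument value ..., lists and objects as JSON in quotes. move_arm: Moves the arm, as the interface text tells. Its arguments: {"type":"object","properties":{"steps":{"type":"array"}},"required":["steps"]}

```bash
ls; mkdir -p pics; python3 - <<'E'
from workcell import ctrl,cams
import cv2,numpy as np
o=ctrl.get_obs();print(o)
for n in("scene","top"):
    d=cams.get_image(n);cv2.imwrite(f"pics/{n}0.png",d["image"][:,:,::-1])
    print(n,d["camera_matrix"].tolist(),d["k1"],d["xyz"],np.array(d["rotation"]).tolist())
    for t in("tray","box_deep","box_shallow","bottle_tall","bottle_short","jar","spool"):
        print(t,[(round(r["p"],2),np.round(r["rect"],1).tolist()) for r in cams.boxes_of(n,t)[:3]])
E
```

```text
pics
{'t': 0.0, 'qpos': array([ 1.28399351e+00,  4.23829740e-01,  1.63072325e+00,  1.86899114e-05,
        1.08857488e+00, -1.90319231e-02]), 'qvel': array([-0.0017075 , -0.00061766, -0.00088306,  0.00173638,  0.00314406,
       -0.00030012]), 'joint_torque': array([ 3.28753276e-04, -5.44624472e+01, -2.73667556e+01,  6.42530713e-02,
        2.27923715e-02, -1.14957570e-04]), 'ee_pos': array([165.19200797, 602.18222406, 221.89555951]), 'orientation': array([-4.19338044e-01, -3.11322699e+00,  2.37921986e-03]), 'ft_force': array([-0.06766058, -0.36795682,  0.30477903]), 'moment': array([ 0.01962239, -0.00447052,  0.06017222]), 'grasp_force': 0.0, 'width': 87.33074393778931}
scene [[411.51188998135655, 0.0, 317.2816253767336], [0.0, 411.51188998135655, 197.67691907104006], [0.0, 0.0, 1.0]] 0.029403010042699452 [ 27.69550379 382.6490579  638.2271757 ] [-1.160997978150653, 2.3247182959787844, -0.9858263205487146]
tray [(0.84, [332.8, 161.0, 114.8, 53.4])]
box_deep [(0.57, [248.6, 199.4, 45.5, 54.8])]
box_shallow [(0.8, [227.3, 298.5, 63.3, 64.3])]
bottle_tall [(0.85, [449.4, 164.1, 32.9, 52.1]), (0.58, [248.3, 202.4, 45.0, 53.4])]
bottle_short [(0.87, [301.1, 263.9, 25.1, 33.9])]
jar [(0.94, [393.5, 201.8, 21.4, 25.7])]
spool [(0.56, [355.1, 232.7, 24.2, 20.8])]
top [[385.31774707549806, 0.0, 314.0121135326823], [0.0, 385.31774707549806, 195.64722891306818], [0.0, 0.0, 1.0]] 0.01817975171631295 [ 349.3069723    11.95447733 1041.35159651] [-2.1685427171761247, 2.1272209961456006, -0.1926562930418382]
tray [(0.91, [358.4, 151.6, 99.4, 40.9])]
box_deep [(0.96, [265.0, 150.2, 27.4, 41.3])]
box_shallow []
bottle_tall [(0.71, [414.9, 227.9, 25.7, 22.2])]
bottle_short [(0.68, [256.7, 228.7, 14.4, 11.0]), (0.64, [358.5, 221.8, 14.4, 18.2])]
jar [(0.82, [356.0, 221.4, 20.3, 19.8])]
spool [(0.75, [311.8, 225.7, 16.3, 17.6])]
```

```bash
python3 - <<'E'
import cv2,numpy as np
a=cv2.imread("pics/scene0.png")[120:345,180:500];b=cv2.imread("pics/top0.png")[110:270,170:460]
a=cv2.resize(a,(800,562),interpolation=2);b=cv2.resize(b,(800,441),interpolation=2)
cv2.imwrite("pics/a.png",a);cv2.imwrite("pics/b.png",b)
E
```

```text
(no output)
```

View pics/a.png

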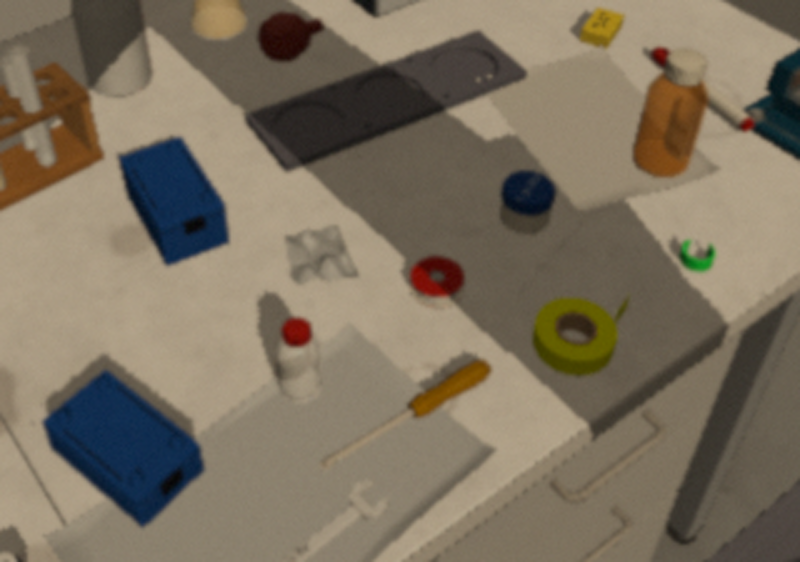

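View pics/b.png

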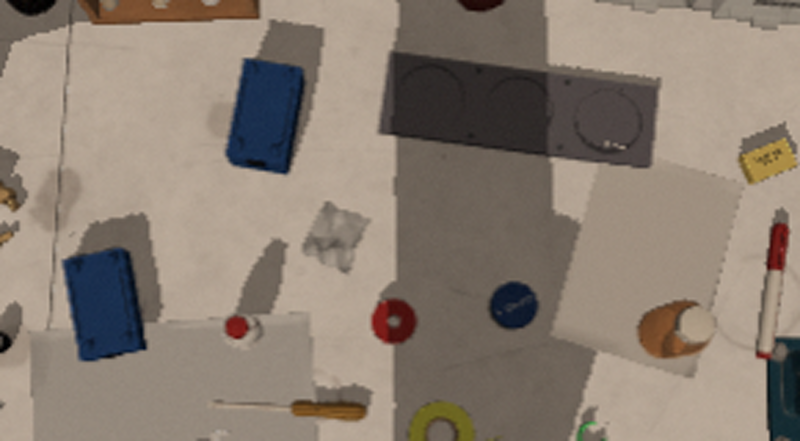

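```bash
cat > h.py <<'E'
import numpy as np,cv2
from scipy.spatial.transform import Rotation as R
from scipy.optimize import minimize
from workcell import ctrl,cams
def cam(n):
    """(K,k1,Rwc,pos,image)"""
    if n=="wrist":
        o=ctrl.get_obs();d=cams.get_image(n);M=np.array(d["mount"]);Rt=R.from_rotvec(o["orientation"]).as_matrix()
        return d["camera_matrix"],d["k1"],Rt@M[:3,:3],o["ee_pos"]+Rt@M[:3,3],d["image"]
    d=cams.get_image(n);r=np.array(d["rotation"])
    return d["camera_matrix"],d["k1"],(R.from_rotvec(r).as_matrix() if r.size==3 else r),np.array(d["xyz"]),d["image"]
def proj(c,P):
    q=(np.asarray(P,float)-c[3])@c[2];s=q[:,:2]/q[:,2:];s=s*(1+c[1]*(s**2).sum(1,keepdims=True))
    return s@np.array(c[0])[:2,:2].T+np.array(c[0])[:2,2]
def ray(c,uv,z):
    uv=np.atleast_2d(np.asarray(uv,float));d=(uv-np.array(c[0])[:2,2])/np.diag(c[0])[:2];s=d.copy()
    for _ in range(8): s=d/(1+c[1]*(s**2).sum(1,keepdims=True))
    v=np.c_[s,np.ones(len(s))]@c[2].T
    return c[3]+v*((z-c[3][2])/v[:,2:])
def cyl(*rz):
    a=np.linspace(0,2*np.pi,48,endpoint=False)
    return np.vstack([np.c_[r*np.cos(a),r*np.sin(a),0*a+z] for r,z in rz])
def box(x,y,h): return np.array([[i*x/2,j*y/2,k] for i in(-1,1) for j in(-1,1) for k in(0,h)])
G=dict(tray=box(84,275,10),box_deep=box(98,58,48),box_shallow=box(98,58,34),bottle_tall=cyl((26,0),(26,88),(16.5,101),(16.5,116)),
 bottle_short=cyl((17,0),(17,50),(11,60),(11,69)),jar=cyl((22.5,0),(22.5,36)),spool=cyl((22,0),(22,15)))
def place(g,p): # p=x,y,z,yaw
    return g@R.from_euler('z',p[3]).as_matrix().T+np.array(p[:3])
def sil(c,g,p):
    h=cv2.convexHull(proj(c,place(g,p)).astype(np.float32))
    m=np.zeros((1600,2560),np.uint8);cv2.fillPoly(m,[np.round((h*4+1.5)*16).astype(np.int32)],255,shift=4)
    return cv2.resize(m,(640,400),interpolation=cv2.INTER_AREA)/255.
def fit(g,views,p0,free):
    """views: [(cam,mask)]; maximise silhouette IoU over p[free]"""
    p0=np.array(p0,float)
    def f(v):
        p=p0.copy();p[free]+=v*sc;e=0
        for c,m in views:
            s=sil(c,g,p);e+=1-np.minimum(s,m).sum()/np.maximum(s,m).sum()
        return e
    sc=np.array([1,1,1,.02])[free];best=None
    r=minimize(f,np.zeros(len(free)),method="Nelder-Mead",options=dict(initial_simplex=np.vstack([np.zeros(len(free)),8*np.eye(len(free))]),xatol=.05,fatol=1e-4,maxiter=250))
    p=p0.copy();p[free]+=r.x*sc
    return p,r.fun/len(views)
E
python3 - <<'E'
from h import *
import pickle
C={n:cam(n) for n in("scene","top")}
near=dict(tray=(C["top"],(358,151)),box_deep=(0,(265,150)),box_shallow=(0,(208,220)),bottle_tall=(0,(415,230)),bottle_short=(0,(258,229)),jar=(0,(356,221)),spool=(0,(312,226)))
def mask(n,t,uv):
    for r in cams.cut_out(n,t):
        if np.hypot(*(np.array(r["rect"][:2])-uv))<15: return r["pixels"].astype(np.float32)
    hs=cv2.cvtColor(C[n][4],cv2.COLOR_RGB2HSV)
    if "box" in t:
        m=((hs[...,0]>100)&(hs[...,0]<125)&(hs[...,1]>130)).astype(np.uint8)
        k,l,s,ce=cv2.connectedComponentsWithStats(m);i=1+np.argmin(np.hypot(*(ce[1:]-uv).T));print(n,t,"hsv",s[i]);return (l==i).astype(np.float32)
out={}
for t,(_,uv) in near.items():
    hz=G[t][:,2].max()
    p0=ray(C["top"],[uv],hz*.7)[0]
    yaw=dict(tray=-.12,box_deep=-.15,box_shallow=.1).get(t,0)
    p0=[p0[0],p0[1],0,yaw]
    V=[]
    for n in C:
        u=proj(C[n],[[p0[0],p0[1],hz/2]])[0];m=mask(n,t,u)
        if m is None: print("no",n,t,u);continue
        V.append((C[n],m))
    fr=[0,1,2]+([3] if yaw else [])
    p,e=fit(G[t],V,p0,fr);
    e1=[np.round(fit(G[t],[v],[*p[:2],0,p[3]],[f for f in fr if f!=2])[0],2).tolist() for v in V]
    out[t]=p;print(t,np.round(p,3),"1-iou",round(e,3),e1)
pickle.dump(out,open("p.pkl","wb"))
E
```

```text
tray [ 6.48716e+02 -1.27794e+02 -9.11000e-01 -1.13000e-01] 1-iou 0.036 [[648.39, -127.9, 0.0, -0.11], [648.72, -127.79, 0.0, -0.11]]
box_deep [ 6.28738e+02  1.24641e+02  2.94900e+00 -1.50000e-01] 1-iou 0.054 [[631.48, 123.26, 0.0, -0.16], [630.01, 125.38, 0.0, -0.12]]
box_shallow [ 4.42266e+02  2.73085e+02 -9.01000e-01  2.37000e-01] 1-iou 0.042 [[441.79, 273.0, 0.0, 0.22], [442.59, 273.97, 0.0, 0.24]]
bottle_tall [ 425.415 -266.889    2.728    0.   ] 1-iou 0.075 [[426.69, -268.45, 0.0, 0.0], [426.08, -268.38, 0.0, 0.0]]
bottle_short [4.18613e+02 1.39870e+02 3.81000e-01 0.00000e+00] 1-iou 0.115 [[420.16, 138.73, 0.0, 0.0], [418.74, 140.44, 0.0, 0.0]]
jar [ 449.882 -120.321   -1.856    0.   ] 1-iou 0.068 [[448.17, -118.94, 0.0, 0.0], [449.55, -120.28, 0.0, 0.0]]
spool [431.868  -4.947   0.999   0.   ] 1-iou 0.071 [[432.87, -5.82, 0.0, 0.0], [431.97, -5.65, 0.0, 0.0]]
```

Call:
move_arm --steps '[[[-0.95,-0.65,0],0,0],[[-0.95,-0.65,0],0,0],[[-0.95,-0.65,0],0,0],[[-0.95,-0.65,0],0,0],[[-0.95,-0.65,0],0,0],[[-0.95,-0.65,0],0,0],[[-0.95,-0.65,0],0,0],[[-0.95,-0.65,0],0,0],[[-0.95,-0.65,0],0,0],[[-0.95,-0.65,0],0,0],[[-0.95,-0.65,0],0,0],[[-0.95,-0.65,0],0,0],[[-0.95,-0.65,0],0,0],[[-0.95,-0.65,0],-0.8,0],[[-0.95,-0.65,0],-1,0],[[0,0,0],-1,0],[[0,0,0],-1,0],[[0,0,0],-1,0],[[0,0,0],-1,0],[[0,0,0],0,0]]'

```text
t: 3.27
ee_pos: [446.0, 274.6, 222.8]
orientation: [-0.378, 3.119, 0.0]
ft_force: [-0.1, -0.7, 0.4]
width: 88.0
grasp_force: 0.0
```

```bash
cat >> h.py <<'E'
def pose():
    o=ctrl.get_obs();Rt=R.from_rotvec(o["orientation"]).as_matrix();phi=np.arctan2(-Rt[0,1],Rt[1,1])
    return o,Rt,phi
def need(x,y,z,phi=None):
    """units for move_arm: shift in current tool frame, turn"""
    o,Rt,p=pose();d=Rt.T@(np.array([x,y,z])-o["ee_pos"])/25
    tn=0 if phi is None else -np.degrees((phi-p+np.pi/2)%np.pi-np.pi/2)/5
    print("t %.2f tcp"%o["t"],np.round(o["ee_pos"],1),"phi %.3f tilt %.4f w %.1f"%(p,np.hypot(Rt[0,2],Rt[1,2]),o["width"]),"need",np.round(d,2),"turn",round(tn,2))
def hsvmask(img,uv,lo=100,hi=125,smin=130):
    hs=cv2.cvtColor(img,cv2.COLOR_RGB2HSV);m=((hs[...,0]>lo)&(hs[...,0]<hi)&(hs[...,1]>smin)).astype(np.uint8)
    k,l,s,ce=cv2.connectedComponentsWithStats(m);ok=[i for i in range(1,k) if s[i,4]>80]
    i=min(ok,key=lambda i:np.hypot(*(ce[i]-uv)));return cv2.morphologyEx((l==i).astype(np.uint8),cv2.MORPH_CLOSE,np.ones((9,9))).astype(np.float32)
E
python3 - <<'E'
from h import *
need(442,273,222,.237)
c=cam("wrist");cv2.imwrite("pics/w1.png",c[4][:,:,::-1]);print(c[3],proj(c,[[442,273,34]]))
print([(r["p"],r["rect"]) for r in cams.boxes_of("wrist","box_shallow")],[(r["p"],r["rect"]) for r in cams.boxes_of("wrist","box_deep")])
E
```

```text
t 3.27 tcp [446.  274.6 222.8] phi 0.241 tilt 0.0002 w 88.0 need [ 0.17 -0.02  0.03] turn 0.05
[370.73505971 257.94194627 385.74761053] [[314.79044803 161.00393585]]
[(0.76, [317.3, 158.1, 61.2, 95.4])] [(0.81, [166.6, 262.6, 65.7, 63.3])]
```

View pics/w1.png

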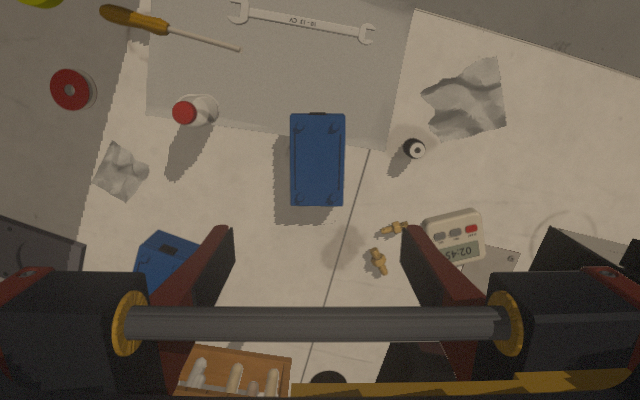

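```bash
python3 - <<'E'
from h import *
c=cam("wrist")
m1=cams.cut_out("wrist","box_shallow")[0]["pixels"].astype(np.float32);m2=hsvmask(c[4],(317,158))
for m in(m1,m2): print(m.sum(),fit(G["box_shallow"],[(c,m)],[442,273,0,.237],[0,1,3]))
t=cam("top");mt=hsvmask(t[4],(208,220))
s=cam("scene");ms=hsvmask(s[4],(227,298))
print(fit(G["box_shallow"],[(c,m2),(t,mt),(s,ms)],[442,273,0,.237],[0,1,2,3]))
m=hsvmask(t[4],(265,150));m2=hsvmask(s[4],(248,200))
print("deep",fit(G["box_deep"],[(t,m)],[630,125,0,-.13],[0,1,3]),fit(G["box_deep"],[(s,m2)],[630,125,0,-.13],[0,1,3]))
need(442,273,30,.237)
E
```

```text
5163.0 (array([4.42127197e+02, 2.75709241e+02, 0.00000000e+00, 2.29726557e-01]), np.float64(0.020888461622429633))
161.0 (array([4.42e+02, 2.73e+02, 0.00e+00, 2.37e-01]), np.float64(1.0))
(array([ 4.43929041e+02,  2.71681070e+02, -4.21880172e+00,  1.87794224e-01]), np.float64(0.48051260270506296))
deep (array([ 6.29347726e+02,  1.24634600e+02,  0.00000000e+00, -9.20732854e-02]), np.float64(0.11891550652888982)) (array([ 6.30301720e+02,  1.19815566e+02,  0.00000000e+00, -3.40712537e-01]), np.float64(0.1805605277962461))
t 3.62 tcp [445.9 274.8 222.7] phi 0.237 tilt 0.0000 w 88.0 need [ 0.17 -0.03  7.71] turn 0.0
```

Call:
move_arm --steps '[[[0.15,0.04,1],0,0],[[0,0,1],0,0],[[0,0,1],0,0],[[0,0,1],0,0],[[0,0,1],0,0],[[0,0,1],0,0],[[0,0,1],0,0],[[0,0,0.9],0,0],[[0,0,0.5],0,0.1],[[0,0,0.15],0,0.3],[[0,0,0],0,0.5],[[0,0,0],0,0.7],[[0,0,0],0,1],[[0,0,0],0,1],[[0,0,0],0,1]]'

```text
t: 4.87
ee_pos: [442.8, 275.3, 10.1]
orientation: [-0.373, 3.117, 0.001]
ft_force: [-0.4, -0.9, 5.2]
width: 58.0
grasp_force: 30.0
```

```bash
python3 - <<'E'
from h import *
s=cam("scene");print(ray(s,[[228,156],[216,188]],0))
cv2.imwrite("pics/s2.png",cv2.resize(s[4][0:240,100:420,::-1],(640,480)))
E
```

```text
[[823.13412488  77.52141609   0.        ]
 [733.0508545  155.85742185   0.        ]]
```

View pics/s2.png

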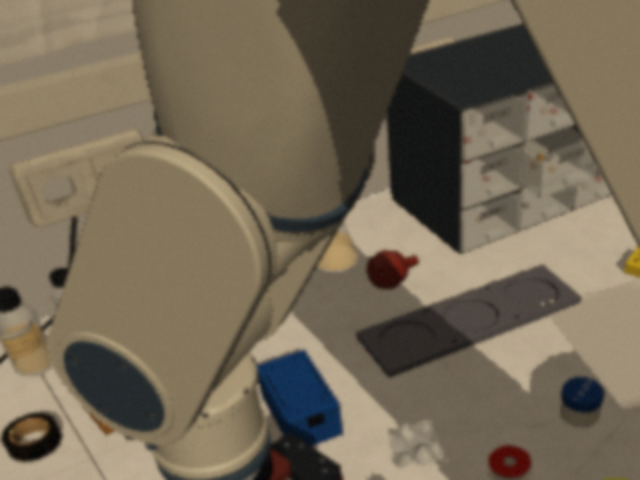

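Call:
move_arm --steps '[[[0,0,-0.3],0,1],[[0,0,-1],0,1],[[0,0,-1],0,1],[[0,0,-1],0,1],[[0,0,-1],1,1],[[0,0,-1],1,1],[[0,0,-1],1,1],[[0,0,-1],1,1],[[0,0,-1],0.1,1]]'

```text
t: 5.67
ee_pos: [441.4, 274.5, 218.1]
orientation: [-0.195, -3.135, 0.0]
ft_force: [0.9, 0.8, -2.0]
width: 57.9
grasp_force: 30.0
```

Call:
move_arm --steps '[[[-0.92,-0.39,0],0,1],[[-0.92,-0.39,0],0,1],[[-0.92,-0.39,0],0,1],[[-0.92,-0.39,0],0,1],[[-0.92,-0.39,0],0,1],[[-0.92,-0.39,0],0,1],[[-0.92,-0.39,0],0,1],[[-0.92,-0.39,0],0,1],[[-0.92,-0.39,0],0,1],[[-0.92,-0.39,0],0,1],[[-0.92,-0.39,0],0,1],[[-0.92,-0.39,0],0,1],[[0,0,0],0,1],[[0,0,0],0,1]]'

```text
t: 6.83
ee_pos: [702.1, 124.9, 216.1]
orientation: [-0.19, -3.135, 0.0]
ft_force: [-0.1, 0.6, -1.9]
width: 58.2
grasp_force: 30.0
```

```bash
python3 - <<'E'
from h import *
need(630,125,62)
c=cam("wrist");cv2.imwrite("pics/w2.png",c[4][:,:,::-1])
print(proj(c,place(np.array([[0,0,48],[38,18,53],[38,-18,53],[-38,18,53],[-38,-18,53]]),[630,124.5,0,-.14])))
p=c
for t in("box_deep","box_shallow"):
  for r in cams.cut_out("wrist",t):
    m=r["pixels"].astype(np.float32);print(t,r["p"],r["rect"],fit(G["box_deep"],[(c,m)],[630,125,0,-.13],[0,1,3]) if abs(r["rect"][1]-110)<50 else 0)
E
```

```text
t 6.83 tcp [702.1 124.9 216.1] phi -0.121 tilt 0.0010 w 58.2 need [ 2.86 -0.34  6.17] turn 0
[[305.30481257  96.57901997]
 [323.47502376 137.79348983]
 [286.0405303  137.11370206]
 [325.44955318  53.81772375]
 [285.61172138  53.08330853]]
box_deep 0.56 [310.2, 94.0, 66.6, 102.8] (array([ 6.29109401e+02,  1.27348920e+02,  0.00000000e+00, -1.39056840e-01]), np.float64(0.028402702325239892))
box_shallow 0.83 [317.2, 249.7, 135.4, 204.3] 0
```

View pics/w2.png

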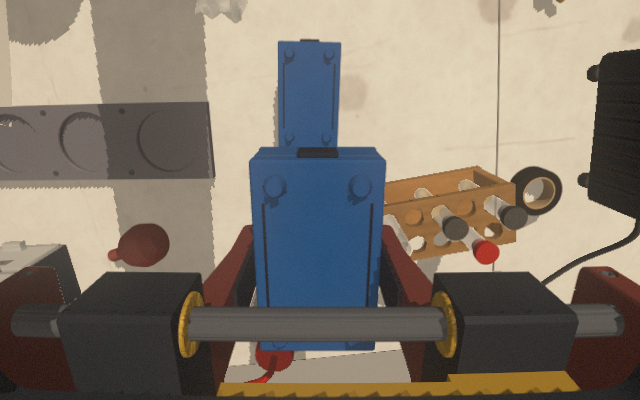

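```bash
python3 - <<'E'
import cv2
a=cv2.imread("pics/w2.png")
cv2.imwrite("pics/z1.png",cv2.resize(a[30:205,245:395],(600,700)[0:2],interpolation=cv2.INTER_CUBIC)[:600] if 0 else cv2.resize(a[30:180,245:395][:, :],(600,600),interpolation=cv2.INTER_CUBIC))
E
```

```text
(no output)
```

View pics/z1.png

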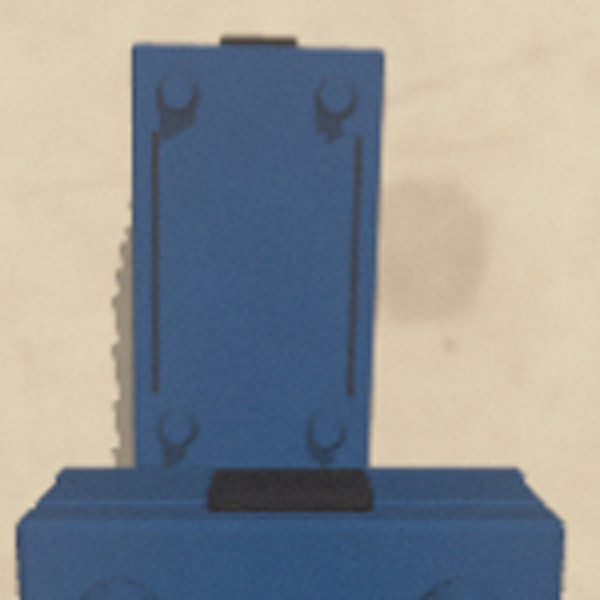

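```bash
python3 - <<'E'
from h import *
o,Rt,phi=pose();c=cam("wrist")
D=ray(c,[[289.25,53.75],[329.25,54.25],[289.75,136.25],[326.25,137]],53)
m=np.array([[-38,-18],[-38,18],[38,-18],[38,18]])
# rigid fit
a=D[:,:2]-D[:,:2].mean(0);th=np.arctan2((m[:,0]*a[:,1]-m[:,1]*a[:,0]).sum(),(m*a).sum())
print("deep ctr",D[:,:2].mean(0),"yaw",th,np.round(a,1).tolist())
H=ray(c,[[250,158.75],[385.5,158.75]],o["ee_pos"][2]-10+34)
print("held edge pts in tool",np.round((H-o["ee_pos"])@Rt,2))
L=ray(c,[[274,187],[360,187]],o["ee_pos"][2]-10+37)
print("held lugs in tool",np.round((L-o["ee_pos"])@Rt,2), o["ee_pos"],phi)
E
```

```text
deep ctr [628.97438839 128.94722301] yaw -0.14031484884839143 [[-39.4, -12.7], [-34.6, 23.2], [34.6, -22.6], [39.5, 12.1]]
held edge pts in tool [[ 50.   -25.95 -23.94]
 [ 49.98  30.66 -23.94]]
held lugs in tool [[ 38.58 -15.95 -26.95]
 [ 38.57  20.02 -26.96]] [700.90000792 126.26749434 216.37354299] -0.11893921812652418
```

Call:
move_arm --steps '[[[-0.1,0,1],0.22,1],[[0,0,1],0,1],[[0,0,1],0,1],[[0,0,1],0,1],[[0,0,0.45],0,1],[[0,0,0],0,1],[[0,0,0],0,1]]'

```text
t: 7.62
ee_pos: [704.3, 125.9, 105.4]
orientation: [-0.217, -3.134, 0.0]
ft_force: [-0.3, -1.0, -1.2]
width: 57.9
grasp_force: 30.0
```

```bash
python3 - <<'E'
from h import *
for i in range(4): c=cam("wrist"); need(630,125,62,-.14)
cv2.imwrite("pics/w3.png",c[4][:,:,::-1])
cv2.imwrite("pics/z2.png",cv2.resize(c[4][0:200,215:415,::-1],(600,600),interpolation=cv2.INTER_CUBIC))
E
```

```text
t 7.67 tcp [705.3 125.9 106.6] phi -0.138 tilt 0.0017 w 57.9 need [ 2.98 -0.45  1.78] turn 0.02
t 7.72 tcp [705.7 125.9 107.2] phi -0.138 tilt 0.0029 w 57.7 need [ 3.   -0.46  1.8 ] turn 0.02
t 7.77 tcp [705.8 125.9 107.4] phi -0.138 tilt 0.0032 w 58.1 need [ 3.   -0.45  1.8 ] turn 0.02
t 7.82 tcp [705.7 125.7 107.2] phi -0.139 tilt 0.0030 w 58.0 need [ 3.   -0.45  1.8 ] turn 0.02
```

View pics/z2.png

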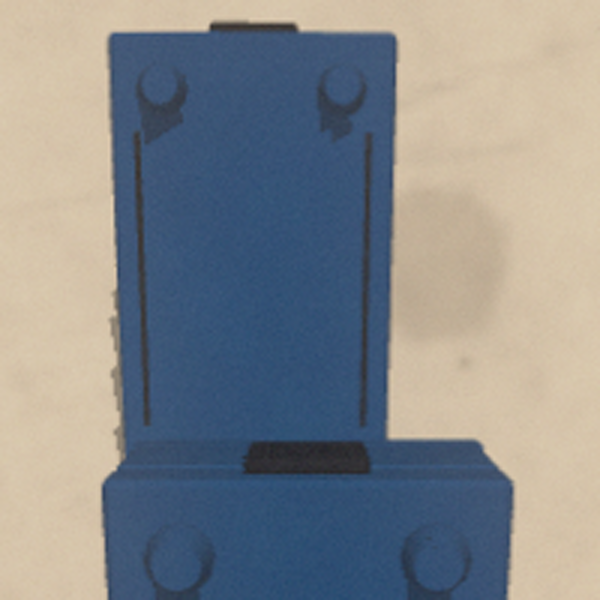

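```bash
python3 - <<'E'
from h import *
c=cam("wrist");o,Rt,phi=pose()
T=lambda uv,z:np.round((ray(c,uv,z)-o["ee_pos"])@Rt,2).tolist()
print(o["ee_pos"],phi)
print("deep lugs",T([[269,28],[329.67,29]],53),"corners",T([[251,11.7],[346.7,11.7]],48))
z=o["ee_pos"][2]-10
print("held lugs",T([[275.3,186],[361.3,186]],z+39),"corners",T([[249.7,160.7],[386,160.7]],z+34))
E
```

```text
[705.60161551 125.66970473 107.03233269] -0.13861410919734235
deep lugs [[112.98, -26.25, 53.71], [112.35, 9.6, 53.74]] corners [[122.97, -37.38, 58.67], [122.82, 19.87, 58.72]]
held lugs [[39.51, -15.06, -29.12], [39.49, 20.36, -29.09]] corners [[49.1, -26.04, -24.15], [49.08, 31.0, -24.11]]
```

Call:
move_arm --steps '[[[0.74,-0.12,0],0,1],[[0.74,-0.12,0],0,1],[[0.73,-0.11,0],0,1],[[0.73,-0.11,0.3],0,1],[[0,0,0.8],0,1],[[0,0,0.4],0,1],[[0,0,0.1],0,1],[[0,0,0],0,1],[[0,0,0],0,1],[[0,0,0],0,1]]'

```text
t: 8.7
ee_pos: [631.3, 124.3, 66.0]
orientation: [0.218, 3.132, 0.001]
ft_force: [0.6, -0.8, -2.1]
width: 57.8
grasp_force: 30.0
```

```bash
python3 - <<'E'
from h import *
need(630.5,124.5,58,-.139);print(pose()[0]["ft_force"])
E
```

```text
t 8.70 tcp [631.3 124.3  66. ] phi -0.139 tilt 0.0016 w 57.8 need [0.03 0.   0.32] turn 0.0
[ 0.59713212 -0.8498669  -2.13869192]
```

Call:
move_arm --steps '[[[0,0,0.08],0,1],[[0,0,0.06],0,1],[[0,0,0.06],0,1],[[0,0,0.06],0,1],[[0,0,0.05],0,1],[[0,0,0],0,1]]'

```text
t: 9.2
ee_pos: [630.2, 124.2, 58.1]
orientation: [-0.218, -3.134, -0.0]
ft_force: [-3.4, -1.7, 5.3]
width: 58.1
grasp_force: 30.0
```

Call:
move_arm --steps '[[[0,0,0.04],0,1],[[0,0,0],0,1],[[0,0,0],0,0.3],[[0,0,0],0,0],[[0,0,0],0,0],[[0,0,0],0,0],[[0,0,-0.5],0,0],[[0,0,-1],0,0],[[0,0,-1],0,0],[[0,0,-1],0,0],[[0,0,-1],0,0],[[0,0,-1],0,0],[[0,0,0],0,0]]'

```text
t: 10.28
ee_pos: [633.3, 124.8, 200.3]
orientation: [0.217, 3.125, 0.003]
ft_force: [1.4, 0.6, 0.2]
width: 87.6
grasp_force: 0.0
```

```bash
python3 - <<'E'
from h import *
c=cam("wrist");need(432,-5.3,180)
for r in cams.cut_out("wrist","box_shallow"):
    m=r["pixels"].astype(np.float32);print(r["p"],r["rect"])
    print(fit(box(98,58,82),[(c,m)],[630.5,124.5,0,-.139],[0,1,3]),fit(box(98,58,82),[(c,m)],[630.5,124.5,0,-.139],[0,1,2,3]))
cv2.imwrite("pics/z3.png",c[4][:,:,::-1])
print(proj(c,place(np.array([[38,18,87],[38,-18,87],[-38,18,87],[-38,-18,87]]),[630.5,124.5,0,-.139])))
E
```

```text
t 10.33 tcp [632.1 124.6 197.8] phi -0.139 tilt 0.0063 w 87.5 need [ 7.21 -6.25  0.66] turn 0
[[334.12192919 222.507786  ]
 [293.09293068 222.54473283]
 [335.48912827 135.6921648 ]
 [291.17652612 135.7135032 ]]
```

View pics/z3.png

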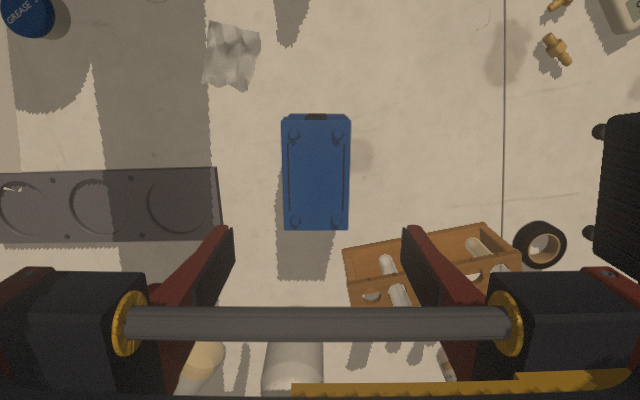

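Call:
move_arm --steps '[[[0.9,-0.78,0],0,0],[[0.9,-0.78,0],0,0],[[0.9,-0.78,0.3],0,0],[[0.9,-0.78,0.3],0,0],[[0.9,-0.78,0.3],0,0],[[0.9,-0.78,0.3],0,0],[[0.9,-0.78,0.6],0,0],[[0.9,-0.78,0.8],0,0],[[0,0,1],0,0],[[0,0,1],0,0],[[0,0,1],0,0],[[0,0,0.8],0,0],[[0,0,0.5],0,0],[[0,0,0],0,0]]'

```text
t: 11.55
ee_pos: [427.5, -5.3, 18.6]
orientation: [-0.217, -3.127, 0.0]
ft_force: [-0.8, -0.3, -0.5]
width: 88.4
grasp_force: 0.0
```

```bash
python3 - <<'E'
from h import *
need(432,-5.3,3)
E
```

```text
t 11.55 tcp [427.5  -5.3  18.6] phi -0.139 tilt 0.0067 w 88.4 need [-0.18  0.03  0.62] turn 0
```

Call:
move_arm --steps '[[[-0.15,0.02,0.4],0,0],[[0,0,0.2],0,0],[[0,0,0],0,0],[[0,0,0],0,0]]'

```text
t: 11.88
ee_pos: [433.7, -5.4, 6.6]
orientation: [-0.217, -3.133, 0.0]
ft_force: [-0.4, 0.1, 0.2]
width: 87.7
grasp_force: 0.0
```

Call:
move_arm --steps '[[[0.04,0,0.06],0,0.3],[[0,0,0],0,0.5],[[0,0,0],0,0.8],[[0,0,0],0,1],[[0,0,0],0,1],[[0,0,0],0,1]]'

```text
t: 12.38
ee_pos: [433.3, -5.3, 5.1]
orientation: [0.218, 3.134, -0.0]
ft_force: [-0.4, 0.6, 0.6]
width: 51.4
grasp_force: 0.0
```

Call:
move_arm --steps '[[[0,0,0.12],0,1],[[0,0,0],0,1],[[0,0,0],0,1],[[0,0,0],0,1]]'

```text
t: 12.72
ee_pos: [433.3, -5.3, 1.9]
orientation: [0.217, 3.134, 0.0]
ft_force: [0.1, -0.1, 0.6]
width: 40.8
grasp_force: 34.1
```

Call:
move_arm --steps '[[[0,0,0],0,1],[[0,0,-0.4],0,1],[[0,0,-1],0,1],[[0,0,-1],0,1],[[0,0,0],0,1],[[0,0,0],0,1]]'

```text
t: 13.22
ee_pos: [434.1, -5.3, 63.3]
orientation: [0.217, 3.131, 0.0]
ft_force: [-0.0, -1.0, -0.6]
width: 40.8
grasp_force: 33.9
```

```bash
python3 - <<'E'
from h import *
need(630.4,124.5,130,-.139)
c=cam("wrist");cv2.imwrite("pics/w4.png",c[4][140:390,190:450,::-1].repeat(2,0).repeat(2,1))
E
```

```text
t 13.22 tcp [434.1  -5.3  63.3] phi -0.139 tilt 0.0031 w 40.8 need [-7.07  6.23 -2.64] turn 0.0
```

View pics/w4.png

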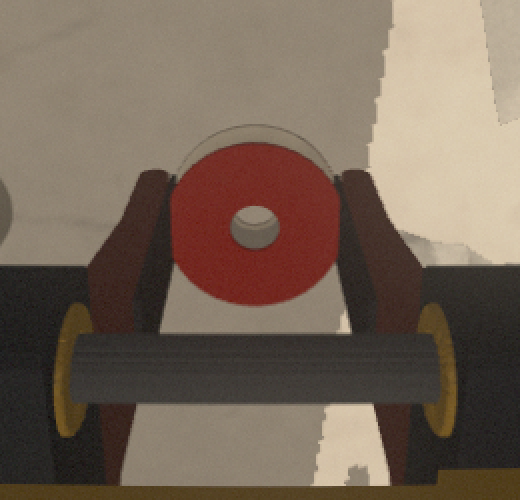

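```bash
python3 - <<'E'
from h import *
c=cam("wrist");o,Rt,phi=pose()
for u in ([190+255/2,140+224/2],[190+256/2,140+143/2],[190+256/2,140+305/2]):print(((ray(c,[u],o["ee_pos"][2]-1.9+15)-o["ee_pos"])@Rt).round(1))
need(630.4,124.5,130,-.139)
E
```

```text
[[  0.8   2.3 -13.1]]
[[ 21.9   2.5 -13.1]]
[[-22.2   2.6 -13.1]]
t 13.32 tcp [432.8  -5.3  61.8] phi -0.139 tilt 0.0002 w 41.0 need [-7.11  6.23 -2.73] turn 0.0
```

Call:
move_arm --steps '[[[0,0,-1],0,1],[[0,0,-1],0,1],[[0,0,-1],0,1],[[-0.6,0.5,-0.5],0,1],[[-0.8,0.7,0],0,1],[[-0.8,0.7,0],0,1],[[-0.8,0.7,0],0,1],[[-0.8,0.7,0],0,1],[[-0.8,0.7,0],0,1],[[-0.8,0.7,0],0,1],[[-0.8,0.7,0],0,1],[[-0.7,0.7,0],0,1],[[0,0.1,0.5],0,1],[[0,0,0.5],0,1],[[0,0,0],0,1],[[0,0,0],0,1]]'

```text
t: 14.65
ee_pos: [622.9, 123.5, 122.0]
orientation: [-0.218, -3.129, 0.002]
ft_force: [-0.4, 0.3, 0.3]
width: 40.7
grasp_force: 33.9
```

```bash
python3 - <<'E'
from h import *
need(630.4,124.5,84,-.139)
E
```

```text
t 14.65 tcp [622.9 123.5 122. ] phi -0.139 tilt 0.0054 w 40.7 need [-0.3   0.08  1.52] turn 0.0
```

Call:
move_arm --steps '[[[-0.22,0.07,0.6],0,1],[[0,0,0.5],0,1],[[0,0,0],0,1],[[0,0,0],0,1],[[0,0,0],0,1]]'

```text
t: 15.07
ee_pos: [630.9, 125.1, 97.2]
orientation: [-0.218, -3.134, 0.0]
ft_force: [0.8, -0.1, 0.2]
width: 40.9
grasp_force: 33.9
```

```bash
python3 - <<'E'
from h import *
need(630.4,124.5,84,-.139)
E
```

```text
t 15.07 tcp [630.9 125.1  97.2] phi -0.139 tilt 0.0002 w 40.9 need [ 0.01 -0.03  0.53] turn 0.0
```

Call:
move_arm --steps '[[[0,-0.03,0.2],0,1],[[0,0,0.15],0,1],[[0,0,0.1],0,1],[[0,0,0.06],0,1],[[0,0,0],0,1],[[0,0,0],0,1]]'

```text
t: 15.57
ee_pos: [631.0, 124.6, 84.1]
orientation: [0.218, 3.134, -0.0]
ft_force: [-0.7, -0.1, 0.3]
width: 40.9
grasp_force: 33.9
```

Call:
move_arm --steps '[[[0,0,0.03],0,1],[[0,0,0],0,1],[[0,0,0],0,1]]'

```text
t: 15.82
ee_pos: [631.2, 124.7, 83.9]
orientation: [0.218, 3.134, 0.0]
ft_force: [-1.3, 0.3, 4.2]
width: 40.9
grasp_force: 34.7
```

Call:
move_arm --steps '[[[0,0,0],0,0.5],[[0,0,0],0,0.45],[[0,0,0],0,0.3],[[0,0,0],0,0.1],[[0,0,0],0,0],[[0,0,-0.3],0,0],[[0,0,-1],0,0],[[0,0,-1],0,0],[[0,0,-1],1,0],[[0,0,-1],1,0],[[0,0,-0.6],1,0],[[0,0,0],0,0],[[0,0,0],0,0]]'

```text
t: 16.9
ee_pos: [631.4, 124.7, 206.9]
orientation: [0.62, 3.078, 0.001]
ft_force: [-0.1, 0.6, -0.2]
width: 87.6
grasp_force: 0.0
```

```bash
python3 - <<'E'
from h import *
need(426,-268,205,-1.684)
c=cam("wrist");G2=cyl((22,97));
print("pred spool",proj(c,[[630.6,124.5,97]]))
for t in("spool","box_shallow","box_deep"):
  print(t,[(round(r["p"],2),np.round(r["rect"],1).tolist()) for r in cams.boxes_of("wrist",t)])
cv2.imwrite("pics/w5.png",c[4][60:310,190:450,::-1].repeat(2,0).repeat(2,1))
E
```

```text
t 16.90 tcp [631.4 124.7 206.9] phi -0.398 tilt 0.0020 w 87.6 need [  1.49 -17.66   0.05] turn 14.74
pred spool [[313.92972307 185.72784656]]
spool [(0.55, [314.0, 175.0, 89.3, 120.4])]
box_shallow [(0.74, [314.1, 176.9, 93.7, 121.2])]
box_deep [(0.47, [305.3, 119.8, 55.4, 13.4])]
```

View pics/w5.png

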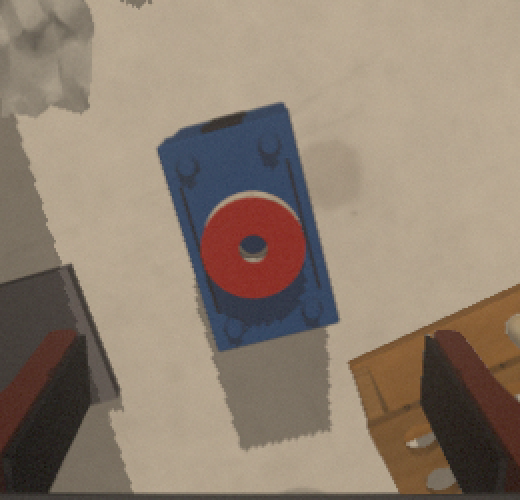

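Call:
move_arm --steps '[[[0.08,-0.98,0],0,0],[[0.08,-0.98,0],0,0],[[0.08,-0.98,0],0,0],[[0.08,-0.98,0],0,0],[[0.08,-0.98,0],0,0],[[0.08,-0.98,0],0,0],[[0.08,-0.98,0],0,0],[[0.08,-0.98,0],0,0],[[0.08,-0.98,0],0,0],[[0.08,-0.98,0],0,0],[[0.08,-0.98,0],0,0],[[0.08,-0.98,0],0,0],[[0.08,-0.98,0],0,0],[[0.08,-0.98,0],0,0],[[0.08,-0.98,0],0,0],[[0.08,-0.98,0],0,0],[[0.08,-0.98,0],0,0],[[0.08,-0.98,0],0,0],[[0,0,0],1,0],[[0,0,0],1,0]]'

```text
t: 18.77
ee_pos: [424.8, -268.4, 204.9]
orientation: [-0.898, -3.008, -0.001]
ft_force: [0.7, -0.0, 0.3]
width: 87.9
grasp_force: 0.0
```

Call:
move_arm --steps '[[[0,0,0],1,0],[[0,0,0],1,0],[[0,0,0],1,0],[[0,0,0],1,0],[[0,0,0],1,0],[[0,0,0],1,0],[[0,0,0],1,0],[[0,0,0],1,0],[[0,0,0],1,0],[[0,0,0],1,0],[[0,0,0],1,0],[[0,0,0],1,0],[[0,0,0],0.7,0],[[0,0,0],0,0]]'

```text
t: 19.93
ee_pos: [425.5, -267.1, 204.9]
orientation: [-2.343, -2.09, 0.001]
ft_force: [-1.0, -0.3, 0.1]
width: 88.0
grasp_force: 0.0
```

```bash
python3 - <<'E'
from h import *
need(426,-267.5,53,-1.684)
c=cam("wrist");cv2.imwrite("pics/w6.png",c[4][:,:,::-1])
print(proj(c,[[426,-267.5,116],[426,-267.5,0]]))
for r in cams.cut_out("wrist","bottle_tall"):
  m=r["pixels"].astype(np.float32);print(r["p"],r["rect"],fit(G["bottle_tall"],[(c,m)],[426,-267.5,0,0],[0,1]))
E
```

```text
t 19.93 tcp [ 425.5 -267.1  204.9] phi -1.684 tilt 0.0020 w 88.0 need [-0.02  0.03  6.08] turn -0.01
[[317.71386992 196.75255936]
 [317.80377544 164.90820933]]
0.92 [319.0, 177.7, 57.3, 75.4] (array([ 426.91753769, -265.5931263 ,    0.        ,    0.        ]), np.float64(0.07111895897728049))
```

Call:
move_arm --steps '[[[-0.04,0.03,1],0,0],[[0,0,1],0,0],[[0,0,1],0,0],[[0,0,1],0,0],[[0,0,1],0,0],[[0,0,0.7],0,0],[[0,0,0.4],0,0],[[0,0,0],0,0.2],[[0,0,0],0,0.3],[[0,0,0],0,0.35],[[0,0,0],0,0.4],[[0,0,0],0,0.45],[[0,0,0],0,0.7],[[0,0,0],0,1],[[0,0,0],0,1],[[0,0,0],0,1]]'

```text
t: 21.37
ee_pos: [427.0, -268.8, 54.2]
orientation: [2.342, 2.092, 0.0]
ft_force: [-1.6, 0.9, 7.2]
width: 51.5
grasp_force: 30.0
```

```bash
python3 - <<'E'
from h import *
p=[648.6,-127.8,0,-.113]
for y in(90,0,-90): print(place(np.array([[0,y,4]]),p))
w=place(np.array([[0,90,4]]),p)[0];o=pose()[0];print(o["width"],o["grasp_force"]);need(w[0],w[1],150,-1.684)
E
```

```text
[[658.74837036 -38.37399383   4.        ]]
[[ 648.6 -127.8    4. ]]
[[ 638.45162964 -217.22600617    4.        ]]
51.519533125436396 29.954120814800262
t 21.37 tcp [ 427.  -268.8   54.2] phi -1.683 tilt 0.0013 w 51.5 need [10.2   8.18 -3.83] turn 0.01
```

Call:
move_arm --steps '[[[0,0,-0.3],0,1],[[0,0,-0.8],0,1],[[0,0,-0.8],0,1],[[0,0,-0.8],0,1],[[0.4,0.3,-0.4],0,1],[[0.85,0.68,0],0,1],[[0.85,0.68,0],0,1],[[0.85,0.68,0],0,1],[[0.85,0.68,0],0,1],[[0.85,0.68,0],0,1],[[0.85,0.68,0],0,1],[[0.85,0.68,0],0,1],[[0.85,0.68,0],0,1],[[0.85,0.68,0],0,1],[[0.85,0.68,0],0,1],[[0.85,0.68,0],0,1],[[0.45,0.4,0],0,1],[[0,0,0],0,1],[[0,0,0],0,1],[[0,0,0],0,1]]'

```text
t: 23.03
ee_pos: [657.4, -38.0, 130.5]
orientation: [-2.342, -2.093, 0.002]
ft_force: [-0.1, -0.3, -0.4]
width: 51.7
grasp_force: 29.9
```

```bash
python3 - <<'E'
from h import *
need(658.7,-38.4,58.2,-1.684)
c=cam("wrist");cv2.imwrite("pics/w7.png",c[4][:,:,::-1])
E
```

```text
t 23.03 tcp [657.4 -38.  130.5] phi -1.683 tilt 0.0015 w 51.7 need [-0.01  0.06  2.89] turn 0.01
```

View pics/w7.png

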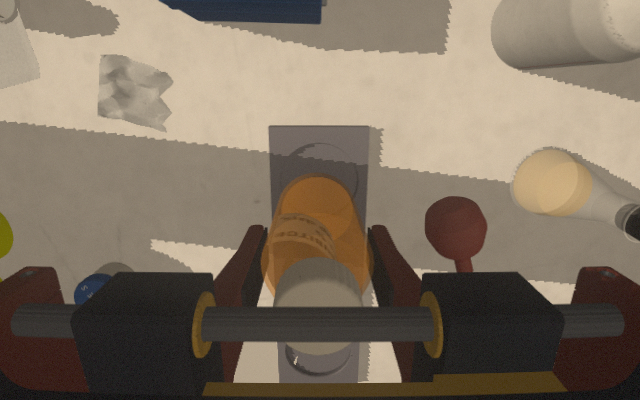

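```bash
python3 - <<'E'
from h import *
c=cam("wrist");p=[648.6,-127.8,0,-.113]
print(proj(c,place(np.array([[0,90-33,10],[0,90+33,10],[42,137.5,10],[-42,137.5,10]]),p)).round(1).tolist())
print(ray(c,[[318,143],[270,126],[368,126]],10).round(1).tolist());need(658.7,-38.4,58.2,-1.684)
E
```

```text
[[318.6, 220.3], [318.7, 147.3], [369.2, 130.0], [268.2, 130.0]]
[[662.3, -1.9, 10.0], [624.4, 16.7, 10.0], [705.1, 7.5, 10.0]]
t 23.13 tcp [657.4 -38.6 130.7] phi -1.684 tilt 0.0011 w 51.8 need [0.02 0.05 2.9 ] turn -0.0
```

Call:
move_arm --steps '[[[0.08,0.04,0.8],0,1],[[0,0,0.8],0,1],[[0,0,0.6],0,1],[[0,0,0.35],0,1],[[0,0,0.15],0,1],[[0,0,0.08],0,1],[[0,0,0],0,1],[[0,0,0],0,1]]'

```text
t: 23.8
ee_pos: [660.2, -36.3, 62.2]
orientation: [2.342, 2.092, 0.001]
ft_force: [0.3, 1.0, -0.8]
width: 51.5
grasp_force: 29.9
```

Call:
move_arm --steps '[[[0,0,0.06],0,1],[[0,0,0.05],0,1],[[0,0,0.04],0,1],[[0,0,0],0,1]]'

```text
t: 24.13
ee_pos: [659.8, -36.1, 58.2]
orientation: [2.342, 2.093, 0.001]
ft_force: [-1.2, -0.1, 2.9]
width: 51.2
grasp_force: 30.0
```

Call:
move_arm --steps '[[[0,0,0.02],0,1],[[0,0,0],0,0.4],[[0,0,0],0,0.35],[[0,0,0],0,0.2],[[0,0,0],0,0],[[0,0,0],0,0],[[0,0,-0.6],0,0],[[0,0,-1],0,0],[[0,0,-1],0,0],[[0,0,-1],0,0],[[0,0,-1],0,0],[[0,0,-0.6],0,0],[[0,0,0],0,0],[[0,0,0],0,0]]'

```text
t: 25.3
ee_pos: [660.2, -36.3, 188.7]
orientation: [2.341, 2.092, 0.003]
ft_force: [0.8, 0.9, -0.4]
width: 87.8
grasp_force: 0.0
```

```bash
python3 - <<'E'
from h import *
need(419,139.8,170,-1.684)
c=cam("top")
for r in cams.cut_out("top","bottle_tall"): print(r["p"],r["rect"],fit(G["bottle_tall"],[(c,r["pixels"].astype(np.float32))],[658,-38,4,0],[0,1]))
E
```

```text
t 25.30 tcp [660.2 -36.3 188.7] phi -1.683 tilt 0.0026 w 87.8 need [  5.92 -10.38   0.72] turn 0.01
```

Call:
move_arm --steps '[[[0.3,-0.5,0],0,0],[[0.54,-0.95,0],0,0],[[0.54,-0.95,0],0,0],[[0.54,-0.95,0],0,0],[[0.54,-0.95,0],0,0],[[0.54,-0.95,0],0,0],[[0.54,-0.95,0],0,0],[[0.54,-0.95,0],0,0],[[0.54,-0.95,0],0,0],[[0.54,-0.95,0],0,0],[[0.54,-0.95,0],0,0],[[0.22,-0.38,0.3],0,0],[[0,0,0.5],0,0],[[0,0,0.5],0,0],[[0,0,0],0,0]]'

```text
t: 26.65
ee_pos: [416.6, 139.4, 152.0]
orientation: [-2.341, -2.093, 0.007]
ft_force: [-0.3, 0.1, -0.2]
width: 87.7
grasp_force: 0.0
```

```bash
python3 - <<'E'
from h import *
need(419,139.8,22,-1.684)
c=cam("wrist");print(proj(c,[[419,139.8,69],[419,139.8,0]]).round())
for r in cams.cut_out("wrist","bottle_short"): print(r["p"],r["rect"],fit(G["bottle_short"],[(c,r["pixels"].astype(np.float32))],[419,139.8,0,0],[0,1]))
E
```

```text
t 26.65 tcp [416.6 139.4 152. ] phi -1.683 tilt 0.0049 w 87.7 need [0.04 0.12 5.2 ] turn 0.02
[[320. 198.]
 [320. 175.]]
0.85 [321.2, 182.5, 41.3, 50.8] (array([420.40284562, 142.58194439,   0.        ,   0.        ]), np.float64(0.04746937894566439))
```

Call:
move_arm --steps '[[[0.06,0.08,1],0,0],[[0,0,1],0,0],[[0,0,1],0,0],[[0,0,1],0,0],[[0,0,0.6],0,0],[[0,0,0.4],0,0],[[0,0,0.2],0,0.2],[[0,0,0],0,0.4],[[0,0,0],0,0.5],[[0,0,0],0,0.55],[[0,0,0],0,0.6],[[0,0,0],0,0.65],[[0,0,0],0,0.8],[[0,0,0],0,1],[[0,0,0],0,1],[[0,0,0],0,1]]'

```text
t: 28.08
ee_pos: [420.6, 141.3, 24.9]
orientation: [2.343, 2.093, 0.0]
ft_force: [-1.0, 0.5, 6.1]
width: 33.5
grasp_force: 30.0
```

```bash
python3 - <<'E'
from h import *
need(648.9,-126.5,100,-1.684)
E
```

```text
t 28.08 tcp [420.6 141.3  24.9] phi -1.683 tilt 0.0003 w 33.5 need [-9.62 10.28 -3.  ] turn 0.01
```

Call:
move_arm --steps '[[[0,0,-0.3],0,1],[[0,0,-0.9],0,1],[[0,0,-1],0,1],[[0,0,-1],0,1],[[0,0,-1],0,1],[[-0.42,0.48,-0.8],0,1],[[-0.8,0.85,0],0,1],[[-0.8,0.85,0],0,1],[[-0.8,0.85,0],0,1],[[-0.8,0.85,0],0,1],[[-0.8,0.85,0],0,1],[[-0.8,0.85,0],0,1],[[-0.8,0.85,0],0,1],[[-0.8,0.85,0],0,1],[[-0.8,0.85,0],0,1],[[-0.8,0.85,0],0,1],[[-0.8,0.85,0],0,1],[[-0.4,0.45,0],0,1],[[0,0,0],0,1],[[0,0,0],0,1]]'

```text
t: 29.75
ee_pos: [648.5, -126.9, 149.4]
orientation: [-2.343, -2.091, 0.001]
ft_force: [-0.1, 0.2, -0.2]
width: 33.3
grasp_force: 30.0
```

```bash
python3 - <<'E'
from h import *
need(648.9,-126.5,28.9,-1.684)
c=cam("wrist");cv2.imwrite("pics/w8.png",c[4][:,:,::-1]);p=[648.6,-127.8,0,-.113]
print(proj(c,place(np.array([[0,33,10],[0,-33,10],[0,90,4]]),p)).round(1).tolist())
E
```

```text
t 29.75 tcp [ 648.5 -126.9  149.4] phi -1.684 tilt 0.0011 w 33.3 need [0.02 0.02 4.82] turn -0.01
[[317.3, 145.0], [317.3, 214.1], [317.2, 78.8]]
```

View pics/w8.png

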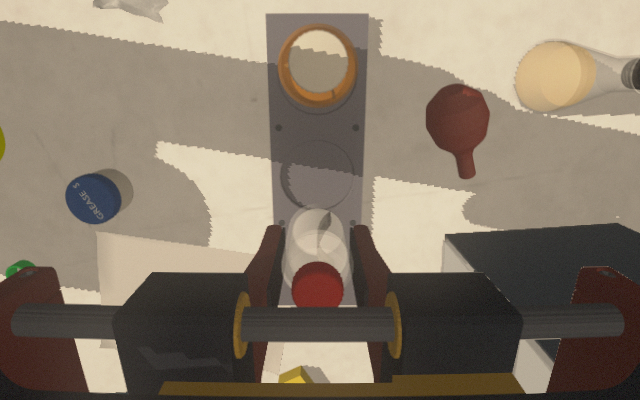

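```bash
python3 - <<'E'
from h import *
s=cam("scene");c=cam("wrist")
b=ray(s,[[330,126],[428,97]],0);print(b.round())
for z in(100,140,180,220): print(z,proj(s,[[b[0,0],b[0,1],z]]).round(),proj(c,[[b[0,0],b[0,1],z]]).round())
E
```

```text
[[ 772. -208.    0.]
 [ 714. -533.    0.]]
100 [[330.  93.]] [[497. 300.]]
140 [[331.  79.]] [[528. 337.]]
180 [[331.  63.]] [[572. 389.]]
220 [[331.  47.]] [[634. 465.]]
```

Call:
move_arm --steps '[[[0.04,0.02,1],0,1],[[0,0,1],0,1],[[0,0,1],0,1],[[0,0,0.8],0,1],[[0,0,0.5],0,1],[[0,0,0.25],0,1],[[0,0,0.1],0,1],[[0,0,0],0,1],[[0,0,0],0,1]]'

```text
t: 30.65
ee_pos: [650.3, -125.6, 34.6]
orientation: [2.342, 2.092, 0.002]
ft_force: [0.9, 0.6, -0.9]
width: 33.8
grasp_force: 30.0
```

Call:
move_arm --steps '[[[0,0,0.08],0,1],[[0,0,0.06],0,1],[[0,0,0.06],0,1],[[0,0,0.03],0,1],[[0,0,0],0,1]]'

```text
t: 31.07
ee_pos: [650.0, -125.8, 29.0]
orientation: [2.342, 2.092, 0.001]
ft_force: [-2.4, 0.1, 7.6]
width: 33.5
grasp_force: 30.0
```

Call:
move_arm --steps '[[[0,0,0],0,0.6],[[0,0,0],0,0.5],[[0,0,0],0,0.3],[[0,0,0],0,0],[[0,0,0],0,0],[[0,0,-0.6],0,0],[[0,0,-1],0,0],[[0,0,-1],0,0],[[0,0,-1],0,0],[[0,0,-1],0,0],[[0,0,-0.4],0,0],[[0,0,0],0,0]]'

```text
t: 32.07
ee_pos: [651.4, -126.0, 156.5]
orientation: [2.339, 2.09, 0.006]
ft_force: [1.2, 0.4, 0.8]
width: 87.8
grasp_force: 0.0
```

```bash
python3 - <<'E'
from h import *
need(449.7,-120,100,-1.684)
E
```

```text
t 32.07 tcp [ 651.4 -126.   156.5] phi -1.683 tilt 0.0060 w 87.8 need [-0.66 -8.06  2.21] turn 0.01
```

Call:
move_arm --steps '[[[-0.04,-0.5,0],0,0],[[-0.08,-0.95,0],0,0],[[-0.08,-0.95,0],0,0],[[-0.08,-0.95,0],0,0],[[-0.08,-0.95,0],0,0],[[-0.08,-0.95,0],0,0],[[-0.08,-0.95,0.2],0,0],[[-0.08,-0.95,0.4],0,0],[[-0.07,-0.9,0.6],0,0],[[0,0,0.6],0,0],[[0,0,0.2],0,0],[[0,0,0],0,0],[[0,0,0],0,0]]'

```text
t: 33.15
ee_pos: [448.1, -119.8, 102.4]
orientation: [-2.342, -2.093, 0.0]
ft_force: [0.5, 0.3, -0.1]
width: 87.5
grasp_force: 0.0
```

```bash
python3 - <<'E'
from h import *
need(449.7,-120,11,-1.684)
c=cam("wrist")
for r in cams.cut_out("wrist","jar"): print(r["p"],r["rect"],fit(G["jar"],[(c,r["pixels"].astype(np.float32))],[449.7,-120,0,0],[0,1]))
E
```

```text
t 33.15 tcp [ 448.1 -119.8  102.4] phi -1.683 tilt 0.0005 w 87.5 need [-0.    0.07  3.66] turn 0.01
0.69 [316.9, 195.8, 62.1, 64.7] (array([ 449.16634781, -116.47875577,    0.        ,    0.        ]), np.float64(0.06369887315467304))
0.52 [598.5, 45.1, 79.0, 87.3] (array([ 449.7, -120. ,    0. ,    0. ]), np.float64(1.0))
```

Call:
move_arm --steps '[[[0.04,0.05,1],0,0],[[0,0,1],0,0],[[0,0,0.9],0,0],[[0,0,0.5],0,0],[[0,0,0.2],0,0],[[0,0,0.05],0,0.2],[[0,0,0],0,0.3],[[0,0,0],0,0.4],[[0,0,0],0,0.6],[[0,0,0],0,1],[[0,0,0],0,1],[[0,0,0],0,1],[[0,0,0],0,1]]'

```text
t: 34.33
ee_pos: [449.3, -118.9, 11.9]
orientation: [2.342, 2.093, 0.001]
ft_force: [-1.4, -0.4, 5.6]
width: 44.3
grasp_force: 30.0
```

```bash
python3 - <<'E'
from h import *
need(638.9,-215.9,110,-1.684)
E
```

```text
t 34.33 tcp [ 449.3 -118.9   11.9] phi -1.683 tilt 0.0006 w 44.3 need [-3.    7.98 -3.92] turn 0.01
```

Call:
move_arm --steps '[[[0,0,-0.3],0,1],[[0,0,-0.9],0,1],[[0,0,-1],0,1],[[0,0,-1],0,1],[[-0.2,0.5,-0.7],0,1],[[-0.34,0.9,0],0,1],[[-0.34,0.9,0],0,1],[[-0.34,0.9,0],0,1],[[-0.34,0.9,0],0,1],[[-0.34,0.9,0],0,1],[[-0.34,0.9,0],0,1],[[-0.34,0.9,0],0,1],[[-0.34,0.9,0],0,1],[[-0.08,0.28,0],0,1],[[0,0,0],0,1],[[0,0,0],0,1],[[0,0,0],0,1]]'

```text
t: 35.75
ee_pos: [637.2, -215.0, 108.6]
orientation: [-2.341, -2.092, 0.002]
ft_force: [-0.3, 0.2, -1.7]
width: 44.6
grasp_force: 30.0
```

```bash
python3 - <<'E'
from h import *
need(638.9,-215.9,15.9,-1.684)
c=cam("wrist");cv2.imwrite("pics/w9.png",c[4][:,:,::-1])
E
```

```text
t 35.75 tcp [ 637.2 -215.   108.6] phi -1.683 tilt 0.0021 w 44.6 need [-0.03  0.08  3.71] turn 0.01
```

View pics/w9.png

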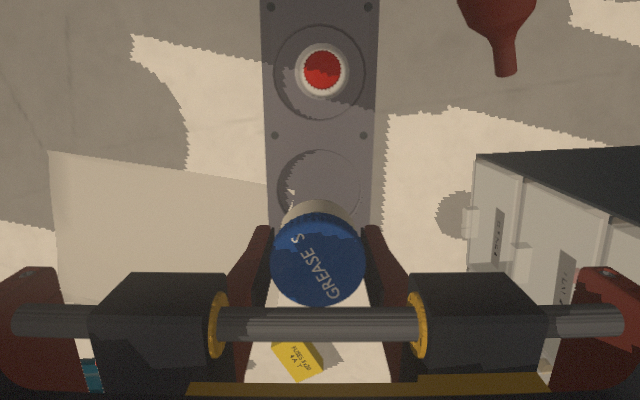

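Call:
move_arm --steps '[[[0,0.03,1],0,1],[[0,0,1],0,1],[[0,0,0.8],0,1],[[0,0,0.4],0,1],[[0,0,0.15],0,1],[[0,0,0.08],0,1],[[0,0,0],0,1],[[0,0,0],0,1]]'

```text
t: 36.47
ee_pos: [640.3, -216.1, 24.4]
orientation: [2.342, 2.092, 0.001]
ft_force: [0.6, -1.0, -1.2]
width: 44.8
grasp_force: 30.0
```

Call:
move_arm --steps '[[[0,0,0.1],0,1],[[0,0,0.1],0,1],[[0,0,0.08],0,1],[[0,0,0.04],0,1],[[0,0,0],0,1]]'

```text
t: 36.88
ee_pos: [639.7, -215.9, 15.9]
orientation: [2.343, 2.093, 0.0]
ft_force: [-1.0, 0.6, 5.7]
width: 45.0
grasp_force: 30.0
```

Call:
move_arm --steps '[[[0,0,0],0,0.45],[[0,0,0],0,0.35],[[0,0,0],0,0.2],[[0,0,0],0,0],[[0,0,0],0,0],[[0,0,-0.6],0,0],[[0,0,-1],0,0],[[0,0,-1],0,0],[[0,0,-1],0,0],[[0,0,-1],0,0],[[0,0,-1],0,0],[[0,-1,-1],0,0],[[0,-1,-0.5],0,0],[[0,-1,0],0,0],[[0,-1,0],0,0],[[0,-1,0],0,0],[[0,-1,0],0,0],[[0,-1,0],0,0],[[0,-1,0],0,0],[[0,0,0],0,0]]'

```text
t: 38.55
ee_pos: [436.4, -192.3, 193.1]
orientation: [-2.341, -2.091, 0.002]
ft_force: [-0.1, -0.2, -0.4]
width: 87.6
grasp_force: 0.0
```

```bash
python3 - <<'E'
from h import *
a=cam("scene")[4];b=cam("top")[4]
im=np.vstack([cv2.resize(a[100:240,190:430],(720,420)),cv2.resize(b[120:180,230:410],(720,180),interpolation=2)])
cv2.imwrite("pics/f.png",im[:600,:,::-1])
E
```

```text
(no output)
```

View pics/f.png

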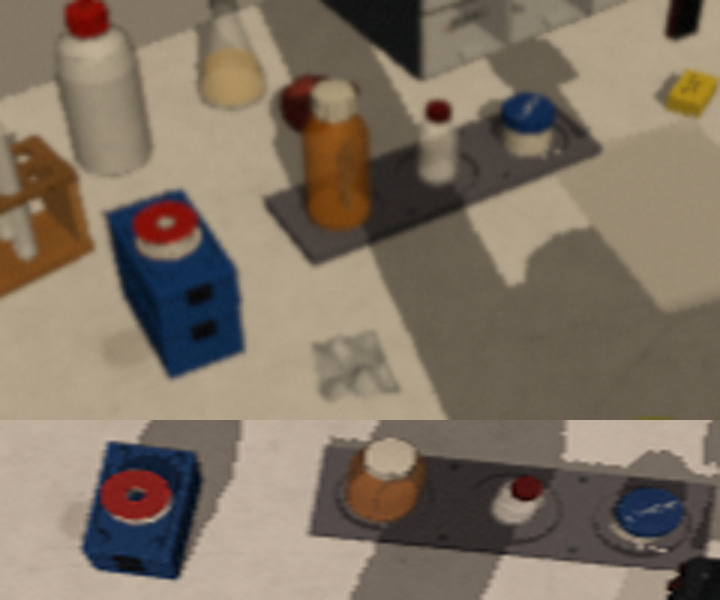

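The last picture shows the shallow box locked on the deep one, with the spool on its lid at (165,230). The tall bottle, short bottle and jar stand upright in their wells at (335,150), (438,145) and (528,125). Handing in now.

```bash
python3 -c "
from workcell import ctrl
print(ctrl.close_job())"
```

```text
the job is handed in; nothing more can be done
None
```

The job is done and handed in: the shallow box is locked on the deep one with the spool in the middle of its lid, and the tall bottle, short bottle and jar stand in their wells, finished at about 39 s of the 104 s allowed.

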